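Push the tube rack home in the autosampler's corner

TASK

The steel test-tube rack stands askew, out in the open on the autosampler's tray. Push it along the tray with the fingertips into the tray's far left corner (as seen from the robot), until it sits square and flush against both the back fence and the left fence. Push on the steel rack only, not on the glass tubes; do not lift or tip the rack, do not lift the tubes out, and leave everything else where it stands.

Things in the scene. Friction and masses are not known exactly. Their poses are not given: they have to be found in the camera images.
- rack: three-tier sheet-steel test-tube rack, 88 mm (its x) by 168 mm (its y) by 52 mm high, about 0.5 kg, slides freely on the tray. Origin: centre of its underside; x points to its rear long side, y to its left short end, z up. Short ends: closed plates. Long sides: steel lips 0-10, 13-27 and 36-52 mm above its underside, open between. At the start turned up to 0.35 rad against the tray.
- rack_rear_left (a point): rear left bottom corner of the rack (rack frame x +44 mm, y +84 mm); axes as the rack's. The rack has four rows of eight holes; five capped tubes stand in the rear two rows towards the left end: the front 40 mm and the right 60 mm of its top are clear, and the caps reach 81 mm above its underside
- rack_rear_right (a point): rear right bottom corner of the rack (rack frame x +44 mm, y -84 mm); axes as the rack's
- rack_front_left (a point): front left bottom corner of the rack (rack frame x -44 mm, y +84 mm); axes as the rack's
- tray_corner (a point): inner far left corner of the autosampler's tray, on its flat white floor (40 mm above the bench), where the two fences' inner faces meet. x points away from the robot, square to the back fence; y to the left, square to the left fence. Fences: fixed, 30 mm high; the back one runs 520 mm along -y (a housing 45 mm high behind it), the left one 225 mm along -x. The tray is 235 mm deep, open in front.
- tube1: capped glass test tube, 13 mm across (cap 16 mm), 78 mm long, standing in the rack; origin: centre of its foot, 3 mm above the rack's underside
- tube2: capped glass test tube, 13 mm across (cap 16 mm), 78 mm long, standing in the rack; origin: centre of its foot, 3 mm above the rack's underside
- tube3: capped glass test tube, 13 mm across (cap 16 mm), 78 mm long, standing in the rack; origin: centre of its foot, 3 mm above the rack's underside
- tube4: capped glass test tube, 13 mm across (cap 16 mm), 78 mm long, standing in the rack; origin: centre of its foot, 3 mm above the rack's underside
- tube5: capped glass test tube, 13 mm across (cap 16 mm), 78 mm long, standing in the rack; origin: centre of its foot, 3 mm above the rack's underside
- vial_block: small aluminium block 60 x 60 x 32 mm with four capped amber vials (50 mm high in all), at the right end of the autosampler's tray, near a grey rinse pot with the parked probe arm over it (reaching 241 mm above the bench); bystander; origin: centre of its underside
- reagent_bottle: clear round bottle, 70 mm across, 150 mm high, on the bench left of the autosampler; bystander; origin: centre of its underside
- beaker: glass beaker, 68 mm across, 85 mm high, on the bench at the left front; bystander; origin: centre of its underside
- cuvette_box: flat cuvette box with a clear lid, 62 x 112 x 43 mm, on the bench at the right front; bystander; origin: centre of its underside
- wash_bottle: white wash bottle with a red top and a bent spout, 66 mm across, 200 mm high, on the bench right of the autosampler; bystander; origin: centre of its underside
- mouse: black computer mouse, 105 x 60 x 30 mm, on the bench by the keyboard; bystander; origin: centre of its underside
- timer: flat white lab timer, 65 x 65 x 18 mm, on the bench at the right front; bystander; origin: centre of its underside

How it is judged:
At the end, for the whole second after the job is handed in: The rack stands flat and at rest on the tray in its far left corner: both rear corners within 4 mm of the back fence, both left corners within 4 mm of the left fence, upright, all five tubes still standing in it (x of rack_rear_left in the frame of tray_corner between -0.004 and 0.004 m and x of rack_rear_right in the frame of tray_corner above -0.004 m and y of rack_rear_left in the frame of tray_corner between -0.004 and 0.004 m and y of rack_front_left in the frame of tray_corner above -0.004 m and z of rack in the frame of tray_corner between -0.003 and 0.003 m and angle between rack's own z axis and vertical below 0.04 rad and linear speed of rack below 0.01 m/s and z of each of tube1, tube2, tube3, tube4, tube5 in the frame of rack below 0.008 m); the robot touches nothing.
It fails at once if the rack is lifted off the tray or tipped (more than 10 mm or 0.15 rad) (z of rack in the frame of tray_corner above 0.01 m or angle between rack's own z axis and vertical above 0.15 rad).
It fails at once if a tube is lifted out of the rack (more than 15 mm) (z of any of tube1, tube2, tube3, tube4, tube5 in the frame of rack above 0.018 m).
It fails at once if the robot pushes on a glass tube (more than 2 N) (contact force between any of the fingers, the arm and tube1 above 2 N or contact force between any of the fingers, the arm and tube2 above 2 N or contact force between any of the fingers, the arm and tube3 above 2 N or contact force between any of the fingers, the arm and tube4 above 2 N or contact force between any of the fingers, the arm and tube5 above 2 N).
It fails at once if a bystander is moved more than 20 mm (distance of any of vial_block, reagent_bottle, beaker, cuvette_box, wash_bottle, mouse, timer from where it was at the start of the episode above 0.02 m).
It also fails if it takes over 64 s, if anything falls off the work surface, if the arm or the gripper's body presses on something with over 40 N, if the wrist force passes 120 N, or if a joint passes its speed limit or range.

ROBOT

A 6-joint arm with a two-finger parallel gripper is mounted at the origin on the work surface. World frame = base frame: x ahead of the robot, y to its left, z up, the work surface at z = 0. Lengths are in m, angles in rad, forces in N, time in s.
With the tool pointing down it reaches from about 0.35 to 0.975 m from the base axis. Payload 7.1 kg.
Tool frame: the origin (TCP) lies midway between the tips of the shut fingers; the grasp point (between the pads) lies 19 mm behind it; z points along the fingers, y is the line along which they close (so a half turn about z gives the same grasp; the last joint's range is limited). The gripper opens to 88 mm and grips with 3 to 60 N. Pads are 20 mm wide; open, the fingers measure 115 mm over their backs; the gripper's body (75 mm by 178 mm) begins 61 mm behind the grasp point.
Start: joints at [-0.019, 0.423, 1.63, -0, 1.089, -0.019], TCP at [0.625, 0, 0.223] pointing down, gripper open.
Joint ranges: [-3, 3], [-0.9, 2.11], [0.09, 2.58], [-1.31, 4.45], [0.11, 2.69], [-2.54, 2.54]. Speed limits (rad/s): [2.39, 2.39, 3.01, 3.14, 3.14, 3.14].

INTERFACE

Orientations are given as a rotation vector (axis times angle).
In Python, from bench import arm gives the robot as it stands. The module is installed in compiled form; this text tells all that it offers.
- The arm moves only by the tool move_arm, never from a script. Its argument "targets" is one flat list of numbers, 7 for each row, row after row: the shift along the tool's x, y, z in cm, then the turn, a rotation vector about the tool's x, y, z in rad, then the opening in per cent of the stroke, from 0 (shut) to 100 (fully open). A call has 1 to 8 rows; each row is the pose to reach, as a shift and turn from the pose commanded when the call began, along the tool's axes at that moment; what a row does not reach only later rows make up. A row lasts 1/10 s, in which the tool goes at most 50 mm and 8.59 degrees, less where a joint would pass 70% of its speed; a pose out of reach is approached as far as the arm can. A call with a gripper value outside its range is refused whole. The fingers move at their own pace and stop on an object; "grip_force" is the grip in N (left out, the last holds). Time passes only in rows, so rows that repeat a pose let the fingers close. It gives the time, the measured TCP pose, the force, the opening and the grip force at its end, in the units of the state.
- arm.get_obs(): the state, without advancing time (a new reading comes with each control period).
- arm.capture(name): name is "scene" or "side" or "wrist"; returns a dict with "image" (480x640x3 uint8, red, green, blue), "z_map" (480x640 float32, m along the optical axis (not along the pixel's ray), 0 where there is no reading), "camera_matrix" (3x3 intrinsics, pixels), "cam_to_world" (4x4, takes a point from camera to world coordinates). Camera axes: x right, y down, z forward; pixel columns grow to the right and rows downward; lengths in m; the calibration is good to about 2 mm. A picture is of the moment at which its call begins.
- arm.close_job(): hands the job in; it is judged then, once.
The state is a dict: "time": time; "joint_pos": joint angles; "qvel": joint speeds; "tau": joint torques, N m; "ee_pos": TCP position; "tool_rot": TCP orientation; "contact_force": force on the tool from outside, world axes, zero at the start; "moment": the same for the moment, N m; "width": finger opening in m; "grasp_force": force on a finger pad.
Only numpy, scipy, OpenCV 4.12 (cv2) and the standard library are available. Lean on these libraries where they do the work, as an engineer would, in place of code of your own. Each camera call takes 0.05 s, during which the arm holds its last target. There are 200 camera calls.

## Working session

There is one attempt and no reset: what is moved stays moved. The work goes in short steps, Python scripts to look and compute and a tool call to move; the robot and the scene stay as the last step left them, time stands still between calls to the robot, and variables do not carry over. Pictures are saved under pics/ and viewed, at most 10 in all, crops included, and the job is handed in when it is done.

Besides the shell and the picture viewer there is one more tool, called after ">>>" by a JSON object that holds its "op" and its "data", one argument or row to a line. move_arm: Moves the arm, as the interface text tells. Its arguments: {"type":"object","properties":{"targets":{"type":"array"},"grip_force":{"type":"number"}},"required":["targets"]}

```bash
mkdir -p pics; cat > h.py <<'E'
import numpy as np, cv2
from bench import arm
def cap(n,save=None):
    d=arm.capture(n)
    if save: cv2.imwrite('pics/'+save,d['image'][:,:,::-1])
    return d
def cloud(d):
    K,T,z=d['camera_matrix'],d['cam_to_world'],d['z_map'].astype(float)
    v,u=np.mgrid[:480,:640]
    P=np.stack([(u-K[0,2])/K[0,0]*z,(v-K[1,2])/K[1,1]*z,z],-1)@T[:3,:3].T+T[:3,3]
    P[z==0]=np.nan
    return P
E
python3 - <<'E'
from h import *
o=arm.get_obs(); print(o)
a=cap('scene');b=cap('side')
np.savez('a.npz',P=cloud(a),I=a['image']);np.savez('b.npz',P=cloud(b),I=b['image'])
cv2.imwrite('pics/scene1.png',a['image'][:,:,::-1]);cv2.imwrite('pics/side1.png',b['image'][:,:,::-1])
for d in(a,b): print(d['camera_matrix'],d['cam_to_world'])
E
```

```text
{'time': 0.0, 'joint_pos': array([-1.90177547e-02,  4.23849981e-01,  1.63070500e+00,  3.73154761e-06,
        1.08864932e+00, -1.89921704e-02]), 'qvel': array([9.94966346e-04, 3.40023941e-04, 2.11565697e-03, 5.63392397e-04,
       8.47493247e-05, 7.46603658e-04]), 'tau': array([ 1.28069914e-03, -5.44622147e+01, -2.73670936e+01,  6.42951974e-02,
        2.27214623e-02, -1.51321510e-04]), 'ee_pos': array([6.24415260e-01, 2.67681365e-05, 2.21890125e-01]), 'tool_rot': array([-2.22064884e+00, -2.22058818e+00,  1.75137089e-03]), 'contact_force': array([-0.47812763,  0.41680582,  0.78856499]), 'moment': array([0.01153996, 0.00445086, 0.01067595]), 'grasp_force': 0.0, 'width': 0.08740440414289444}
[[461.75572936   0.         310.20054045]
 [  0.         461.75572936 240.29429963]
 [  0.           0.           1.        ]] [[-0.85410272  0.43314545 -0.28791241  0.7680869 ]
 [ 0.52001915  0.70116487 -0.48779905  0.4628548 ]
 [-0.00941388 -0.56635046 -0.82411075  0.9049355 ]
 [ 0.          0.          0.          1.        ]]
[[554.72768845   0.         322.6196206 ]
 [  0.         554.72768845 250.18758879]
 [  0.           0.           1.        ]] [[-0.85361212 -0.24673893  0.45876601 -0.19211135]
 [-0.52074916  0.42603253 -0.73980848  1.05064497]
 [-0.01290969 -0.8704115  -0.49215562  0.80053019]
 [ 0.          0.          0.          1.        ]]
```

View pics/scene1.png

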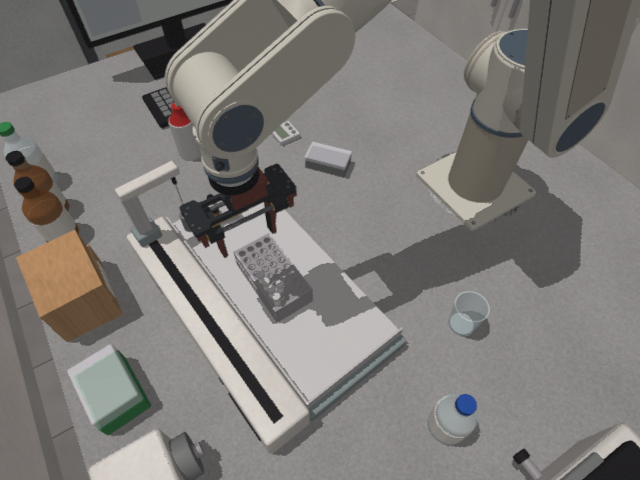

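View pics/side1.png

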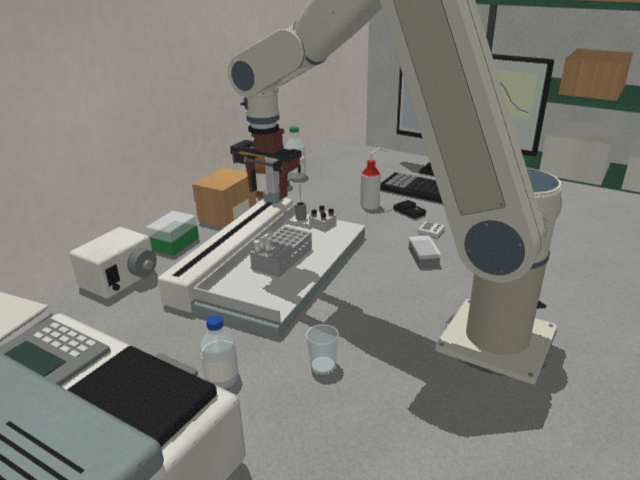

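The scene view shows the rack at about (272,278), with its tubes at the lower end (275,295). The tray's far left corner is near (305,405). The side view shows the rack at (282,248), with the parked probe behind the gripper.

```bash
cat >> h.py <<'E'
def rack(P,x0=.4,x1=1.0,y0=-.2,y1=.5,I=None):
    m=(P[...,2]>.084)&(P[...,2]<.097)&(P[...,0]>x0)&(P[...,0]<x1)&(P[...,1]>y0)&(P[...,1]<y1)
    n,l,s,c=cv2.connectedComponentsWithStats(m.astype(np.uint8))
    k=[i for i in range(1,n) if s[i,4]>60]
    return m,l,s,c,k
E
python3 - <<'E'
from h import *
for f in 'ab':
    d=np.load(f+'.npz');P=d['P']
    m,l,s,c,k=rack(P)
    for i in k:
        q=P[l==i]; r=cv2.minAreaRect((q[:,:2]*1000).astype(np.float32))
        print(f,s[i],np.median(q,0).round(3),r)
# heightmap top view
H=np.zeros((600,800,3),np.uint8)
for f in 'ab':
    d=np.load(f+'.npz');P=d['P'].reshape(-1,3);I=d['I'].reshape(-1,3)
    ok=np.isfinite(P).all(1)&(P[:,2]<.13)&(P[:,2]>.02)
    P=P[ok]
    # 1mm/px ; row= (1.0-x), col=(0.5-y)
    r=((1.0-P[:,0])*1000).astype(int);c=((.5-P[:,1])*1000).astype(int)
    g=(r>=0)&(r<600)&(c>=0)&(c<800)
    h=np.clip((P[:,2]*2000),0,255).astype(np.uint8)
    j=0 if f=='a' else 2
    for dr in(0,1):
        for dc in (0,1): H[np.clip(r[g]+dr,0,599),np.clip(c[g]+dc,0,799),j]=h[g]
cv2.imwrite('pics/top.png',H)
E
```

```text
a [ 136  232  172  211 6935] [0.738 0.087 0.085] ((740.2996826171875, 41.509735107421875), (88.48209381103516, 492.9718933105469), 6.535496711730957)
a [ 234  233   79   81 2008] [0.588 0.004 0.091] ((589.0557861328125, 2.478271484375), (89.32461547851562, 171.1206817626953), 2.571627616882324)
a [ 54 271  57  54 256] [ 0.942 -0.116  0.091] ((931.9395751953125, -124.05049133300781), (126.66925811767578, 55.451133728027344), 33.423683166503906)
a [436 394  43  42 255] [0.481 0.425 0.093] ((463.78192138671875, 419.1138916015625), (54.05867004394531, 68.84329223632812), 23.811742782592773)
a [162 432  36  48 687] [0.881 0.234 0.092] ((880.3323364257812, 224.9649200439453), (30.654804229736328, 81.57941436767578), 0.20272579789161682)
b [196 192  44  14 164] [ 0.915 -0.117  0.09 ] ((924.7332153320312, -129.45828247070312), (136.06146240234375, 70.7731704711914), 39.036048889160156)
b [ 158  199  126   87 2133] [0.733 0.085 0.086] ((735.3209228515625, 43.081298828125), (92.61851501464844, 496.02801513671875), 6.214632034301758)
b [250 226  62  37 887] [0.581 0.009 0.091] ((587.0231323242188, 2.8910369873046875), (92.68516540527344, 178.68690490722656), 2.475430965423584)
b [ 72 242  79  31 460] [0.894 0.268 0.091] ((909.248046875, 285.1997375488281), (196.25794982910156, 91.66317749023438), 58.43504333496094)
b [200 337  35  21 223] [0.432 0.44  0.091] ((442.6084289550781, 427.3017578125), (68.6414794921875, 42.10762023925781), 48.22174835205078)
```

View pics/top.png

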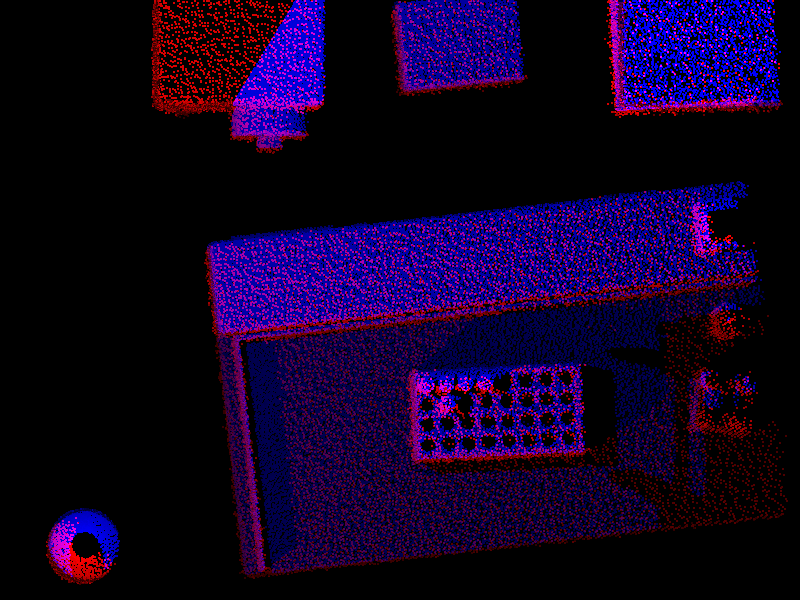

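The top map shows the rack turned about 2.5° and the tray about 6.4°, both counter-clockwise. The rack spans columns 410–583 and rows 365–460, and the tray's inner corner is near (242,342). I'll fit the fences more accurately and move out to the right end at height.

```bash
cat > fence.py <<'E'
from h import *
th=np.deg2rad(6.4);R=np.array([[np.cos(th),-np.sin(th)],[np.sin(th),np.cos(th)]])
for f in 'ab':
    P=np.load(f+'.npz')['P'].reshape(-1,3);P=P[np.isfinite(P).all(1)]
    P=P[(abs(P[:,0]-.6)<.2)&(abs(P[:,1]-.05)<.3)]
    fl=P[(P[:,2]>.03)&(P[:,2]<.048)&(P[:,0]<.6)]
    T=P.copy();T[:,:2]=P[:,:2]@R
    top=T[abs(T[:,2]-.07)<.004]
    print(f,'floor',np.median(fl[:,2]))
    # left fence inner edge: min y at x bins ; back fence: min x at y bins
    L=[];B=[]
    for x in np.arange(.5,.66,.02):
        q=top[(abs(top[:,0]-x)<.01)&(top[:,1]>.15)];
        if len(q)>10:L.append((x,*np.percentile(q[:,1],[2,98])))
    for y in np.arange(-.1,.16,.02):
        q=top[(abs(top[:,1]-y)<.01)&(top[:,0]>.64)];
        if len(q)>10:B.append((y,*np.percentile(q[:,0],[2,98])))
    L=np.array(L);B=np.array(B)
    print('L',L.round(4).tolist());print('B',B.round(4).tolist())
    print(np.polyfit(L[:,0],L[:,1],1),np.polyfit(B[:,0],B[:,1],1))
E
python3 fence.py
```

```text
a floor 0.03926155285168803
L [[0.5, 0.1858, 0.1902], [0.52, 0.186, 0.1905], [0.54, 0.1861, 0.1901], [0.56, 0.1865, 0.1903], [0.58, 0.1861, 0.1905], [0.6, 0.186, 0.1905], [0.62, 0.1862, 0.1906], [0.64, 0.1866, 0.1904], [0.66, 0.1863, 0.1909]]
B [[-0.1, 0.6866, 0.6902], [-0.08, 0.6865, 0.7495], [-0.06, 0.686, 0.786], [-0.04, 0.6863, 0.786], [-0.02, 0.6858, 0.7859], [0.0, 0.6861, 0.7859], [0.02, 0.686, 0.7859], [0.04, 0.6859, 0.7437], [0.06, 0.6857, 0.6901], [0.08, 0.6859, 0.69], [0.1, 0.6857, 0.7378], [0.12, 0.6858, 0.7857], [0.14, 0.686, 0.7856]]
[0.00323705 0.18429079] [-0.00251988  0.68606555]
b floor 0.04000519131093694
L [[0.5, 0.1853, 0.193], [0.52, 0.1853, 0.1933], [0.54, 0.186, 0.1919], [0.56, 0.1832, 0.1926], [0.58, 0.1863, 0.1923], [0.6, 0.1865, 0.193], [0.62, 0.1851, 0.1919], [0.64, 0.1862, 0.1937], [0.66, 0.1857, 0.1937]]
B [[-0.1, 0.6836, 0.6954], [-0.08, 0.6831, 0.6954], [-0.06, 0.6829, 0.6958], [-0.04, 0.6832, 0.6968], [-0.02, 0.683, 0.6973], [0.0, 0.6816, 0.6957], [0.02, 0.6829, 0.6952], [0.04, 0.6828, 0.6953], [0.06, 0.6834, 0.6947], [0.08, 0.682, 0.6954], [0.1, 0.6832, 0.695], [0.12, 0.683, 0.6956], [0.14, 0.682, 0.6955]]
[0.00472492 0.1827656 ] [-0.00294257  0.68289113]
```

>>> {"op": "move_arm", "data": {
  "targets": [-5, -1.2, 0, 0, 0, -0.11, 55, -11.2, -2.4, 0, 0, 0, -0.11, 55, -11.2, -2.4, 0, 0, 0, -0.11, 55, -11.2, -2.4, 4, 0, 0, -0.11, 55, -11.2, -2.4, 8, 0, 0, -0.11, 55, -11.2, -2.4, 8, 0, 0, -0.11, 55]
}}

```text
time: 0.7
ee_pos: [0.5971, -0.1111, 0.1377]
tool_rot: [-2.091, -2.333, 0.008]
contact_force: [-0.2, -0.7, 0.0]
width: 0.049
grasp_force: 0.0
```

>>> {"op": "move_arm", "data": {
  "targets": [0, 0.3, 4, 0, 0, -0.005, 55, 0, 0.3, 8.2, 0, 0, -0.005, 55, 0, 0.3, 8.2, 0, 0, -0.005, 55, 0.7, 0.3, 8.2, 0, 0, -0.005, 55, 1.4, 0.3, 8.2, 0, 0, -0.005, 55, 2.0, 0.3, 8.2, 0, 0, -0.005, 55, 2.6, 0.3, 8.2, 0, 0, -0.005, 55, 3.2, 0.3, 8.2, 0, 0, -0.005, 55]
}}

```text
time: 1.5
ee_pos: [0.6029, -0.0801, 0.0632]
tool_rot: [2.086, 2.341, 0.004]
contact_force: [2.6, -5.4, 4.9]
width: 0.0482
grasp_force: 2.7
```

>>> {"op": "move_arm", "data": {
  "targets": [0.5, 0, 0.2, 0, 0, 0, 55, 1.5, 0, 0.4, 0, 0, 0, 55, 3, 0, 0.4, 0, 0, 0, 55, 4.5, 0, 0.4, 0, 0, 0, 55, 6, 0, 0.4, 0, 0, 0, 55, 7.5, 0, 0.4, 0, 0, 0, 55, 9, 0, 0.4, 0, 0, 0, 55, 9, 0, 0.4, 0, 0, 0, 55]
}}

```text
time: 2.3
ee_pos: [0.5904, 0.0112, 0.0579]
tool_rot: [2.088, 2.346, 0.002]
contact_force: [0.0, -0.6, 0.5]
width: 0.0483
grasp_force: 0.0
```

```bash
cat > look.py <<'E'
from h import *
import sys
th=np.deg2rad(6.55);R=np.array([[np.cos(th),-np.sin(th)],[np.sin(th),np.cos(th)]])
C=R@np.array([.685-.0003,.186+.0017])  # inner corner (refit 6.55 deg)
def T(p): return (np.asarray(p)[...,:2]-C)@R
if __name__=='__main__':
    o=arm.get_obs();print(o['time'],'tcp tray mm',(T(o['ee_pos'])*1000).round(1),o['ee_pos'][2].round(4),o['contact_force'].round(1))
    for n in ('scene','side'):
        d=cap(n,f'{n}_{sys.argv[1]}.png' if len(sys.argv)>1 else None);P=cloud(d);t=np.full(P.shape,np.nan);t[...,:2]=T(P)*1000;t[...,2]=P[...,2]
        m=(abs(t[...,2]-.0915)<.0025)&(t[...,0]<12)&(t[...,0]>-180)&(t[...,1]<12)&(t[...,1]>-330)
        N,l,s,c=cv2.connectedComponentsWithStats(m.astype(np.uint8),connectivity=8)
        i=1+np.argmax(s[1:,4]);q=t[l==i]
        r=cv2.minAreaRect(q[:,:2].astype(np.float32));print(n,len(q),np.round(r[0],1),np.round(r[1],1),round(r[2],2))
        print('  min/max',np.percentile(q[:,:2],[.5,99.5],axis=0).round(1).tolist())
E
python3 look.py 2
```

```text
2.3 tcp tray mm [ -96.8 -244. ] 0.0579 [ 0.  -0.6  0.5]
scene 1970 [-104.6 -150.6] [ 88.9 176.2] 0.06
  min/max [[-148.7, -232.9], [-60.7, -63.6]]
side 775 [-105.8 -156.2] [190.9  92.3] 89.91
  min/max [[-151.5, -238.1], [-61.5, -61.8]]
```

>>> {"op": "move_arm", "data": {
  "targets": [1, 0, 0, 0, 0, 0, 55, 2, 0, 0, 0, 0, 0, 55, 3, 0, 0, 0, 0, 0, 55, 4, 0, 0, 0, 0, 0, 55, 5, 0, 0, 0, 0, 0, 55, 5.7, 0, 0, 0, 0, 0, 55, 6.1, 0, 0, 0, 0, 0, 55, 6.3, 0, 0, 0, 0, 0, 55]
}}

```text
time: 3.2
ee_pos: [0.5834, 0.0719, 0.0572]
tool_rot: [2.089, 2.345, 0.0]
contact_force: [-0.2, -6.7, 4.7]
width: 0.0488
grasp_force: 3.0
```

>>> {"op": "move_arm", "data": {
  "targets": [0.1, 0, 0, 0, 0, 0, 55, 0.2, 0, 0, 0, 0, 0, 55, 0.3, 0, 0, 0, 0, 0, 55, 0.3, 0, 0, 0, 0, 0, 55]
}}

```text
time: 3.6
ee_pos: [0.5833, 0.0724, 0.0572]
tool_rot: [2.088, 2.343, -0.003]
contact_force: [2.2, -18.7, 4.5]
width: 0.0481
grasp_force: 8.9
```

```bash
python3 look.py 3
```

```text
3.6 tcp tray mm [ -97.  -182.3] 0.0572 [  2.2 -18.7   4.5]
scene 2139 [-104.6  -89.1] [ 88.9 173.1] 0.12
  min/max [[-148.3, -170.8], [-60.4, -3.1]]
side 836 [-106.1  -93.7] [ 92.4 187.9] 0.59
  min/max [[-151.2, -179.9], [-61.5, -1.2]]
```

Contact at about 19 N shows the rack is against the left fence. Next I back off, lift and turn 90° for the two-finger push from the front.

>>> {"op": "move_arm", "data": {
  "targets": [-1.5, 0, 0, 0, 0, 0, 55, -3, 0, -2, 0, 0, 0, 55, -3, 0, -6, 0, 0, 0, 55, -3, -3, -8, 0, 0, 0.15, 55, -1, -6, -8, 0, 0, 0.3, 60, 3, -8.5, -8, 0, 0, 0.45, 80, 7, -8.5, -8, 0, 0, 0.6, 100, 9, -8.5, -8, 0, 0, 0.75, 100]
}}

```text
time: 4.5
ee_pos: [0.4864, 0.1565, 0.1367]
tool_rot: [-2.798, -1.427, 0.001]
contact_force: [-0.1, -0.0, 0.2]
width: 0.0732
grasp_force: 0.0
```

>>> {"op": "move_arm", "data": {
  "targets": [0, 0, 0, 0, 0, 0.15, 100, 0, 0, 0, 0, 0, 0.3, 100, 0, 0, 0, 0, 0, 0.45, 100, 0, 0, 0, 0, 0, 0.6, 100, 0, 0, 0, 0, 0, 0.75, 100, 0, 0, 0, 0, 0, 0.82, 100, 0, 0, 0, 0, 0, 0.82, 100, 0, 0, 0, 0, 0, 0.82, 100]
}}

```text
time: 5.3
ee_pos: [0.4876, 0.1547, 0.1365]
tool_rot: [-3.135, -0.205, 0.001]
contact_force: [-0.4, -0.2, -0.6]
width: 0.0878
grasp_force: 0.0
```

```bash
python3 look.py 4; python3 -c "
from look import *
from scipy.spatial.transform import Rotation as Ro
o=arm.get_obs();M=Ro.from_rotvec(o['tool_rot']).as_matrix();print(M.round(3));print('tool x,y in tray',(M[:2,:2].T@R).round(3))"
```

```text
5.3 tcp tray mm [-182.7  -89.6] 0.1365 [-0.4 -0.2 -0.6]
scene 2125 [-104.6  -87.3] [ 89.1 169.3] 0.07
  min/max [[-148.3, -170.7], [-60.3, -3.3]]
side 663 [-106.1  -86.6] [ 91.3 174. ] 0.5
  min/max [[-150.7, -168.4], [-61.2, -0.3]]
[[ 0.992  0.13  -0.   ]
 [ 0.13  -0.992  0.   ]
 [-0.    -0.    -1.   ]]
tool x,y in tray [[ 1.     0.016]
 [ 0.016 -1.   ]]
```

View pics/side_4.png

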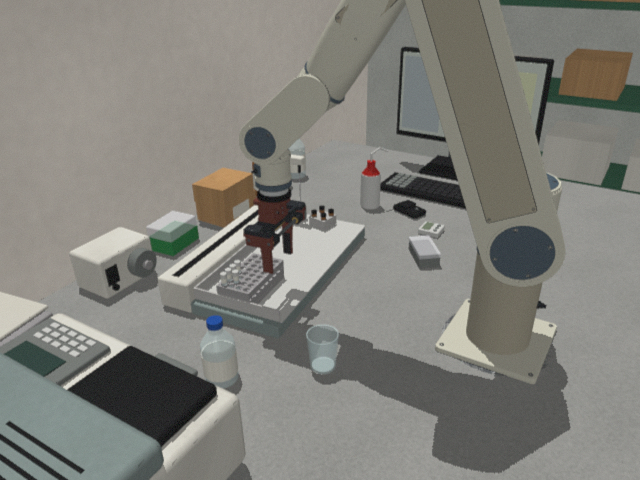

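The side view shows the gripper turned at (265,245), in front of the rack at (250,275). All five tubes are standing. My corner y was 3 mm off because of a sign slip, so the rack is flush on the left. Next I go down and push back.

>>> {"op": "move_arm", "data": {
  "targets": [0, 0, 4, 0, 0, 0.016, 100, 0, 0, 8, 0, 0, 0.016, 100, 0, 0, 8, 0, 0, 0.016, 100, 1, 0, 8, 0, 0, 0.016, 100, 1.8, 0, 8, 0, 0, 0.016, 100, 2.4, 0, 8, 0, 0, 0.016, 100, 3, 0, 8, 0, 0, 0.016, 100, 4, 0, 8, 0, 0, 0.016, 100]
}}

```text
time: 6.2
ee_pos: [0.5267, 0.1598, 0.0579]
tool_rot: [3.136, 0.177, -0.003]
contact_force: [-4.3, -1.1, 1.9]
width: 0.0876
grasp_force: 2.1
```

```bash
sed -i 's/.186+.0017/.1847/' look.py; python3 look.py 5
```

```text
6.2 tcp tray mm [-143.2  -86.1] 0.0579 [-4.3 -1.1  1.9]
scene 2125 [-87.7 -84.3] [168.8  89.2] 89.76
  min/max [[-131.2, -167.7], [-43.5, -0.4]]
side 349 [-97.9 -31. ] [ 75.4 110. ] 84.96
  min/max [[-151.4, -69.5], [-41.6, 3.5]]
```

>>> {"op": "move_arm", "data": {
  "targets": [1, 0, 0, 0, 0, 0, 100, 2, 0, 0, 0, 0, 0, 100, 2.8, 0, 0, 0, 0, 0, 100, 3.5, 0, 0, 0, 0, 0, 100, 4, 0, 0, 0, 0, 0, 100, 4.3, 0, 0, 0, 0, 0, 100, 4.5, 0, 0, 0, 0, 0, 100, 4.6, 0, 0, 0, 0, 0, 100]
}}

```text
time: 7.1
ee_pos: [0.5713, 0.1648, 0.0568]
tool_rot: [3.136, 0.177, -0.007]
contact_force: [-12.5, -1.1, 9.7]
width: 0.088
grasp_force: 6.2
```

```bash
python3 look.py 6
```

```text
7.1 tcp tray mm [-98.3 -86.1] 0.0568 [-12.5  -1.1   9.7]
scene 2186 [-42.3 -84.2] [ 88.1 169.2] 0.15
  min/max [[-84.5, -167.5], [1.3, -0.3]]
side 322 [-55.1 -20.8] [83.2 95.5] 65.39
  min/max [[-110.6, -67.1], [0.0, 3.4]]
```

>>> {"op": "move_arm", "data": {
  "targets": [0.1, 0, 0, 0, 0, 0, 100, 0.2, 0, 0, 0, 0, 0, 100, 0.3, 0, 0, 0, 0, 0, 100, 0.3, 0, 0, 0, 0, 0, 100]
}}

```text
time: 7.6
ee_pos: [0.5712, 0.1647, 0.0566]
tool_rot: [3.135, 0.177, -0.016]
contact_force: [-20.0, -1.2, 17.0]
width: 0.0876
grasp_force: 9.8
```

>>> {"op": "move_arm", "data": {
  "targets": [-1, 0, 0, 0, 0, 0, 100, -2, 0, 0, 0, 0, 0, 100, -3.5, 0, 0, 0, 0, 0, 100, -5, 0, -2, 0, 0, 0, 100, -7, 0, -6, 0, 0, 0, 100, -8, 0, -10, 0, 0, 0, 100, -8, 0, -14, 0, 0, 0, 100, -8, 0, -14, 0, 0, 0, 100]
}}

```text
time: 8.4
ee_pos: [0.5001, 0.1575, 0.2022]
tool_rot: [-3.134, -0.177, -0.018]
contact_force: [1.5, 0.5, 0.5]
width: 0.0882
grasp_force: 0.0
```

```bash
python3 look.py 7
```

```text
8.4 tcp tray mm [-169.9  -85.3] 0.2022 [1.5 0.5 0.5]
scene 2320 [-42.7 -84.6] [ 88.9 169.2] 0.13
  min/max [[-86.6, -167.7], [1.4, -0.4]]
side 817 [-44.2 -83. ] [ 93.5 170.8] 0.09
  min/max [[-89.6, -167.5], [0.3, 1.9]]
```

View pics/scene_7.png

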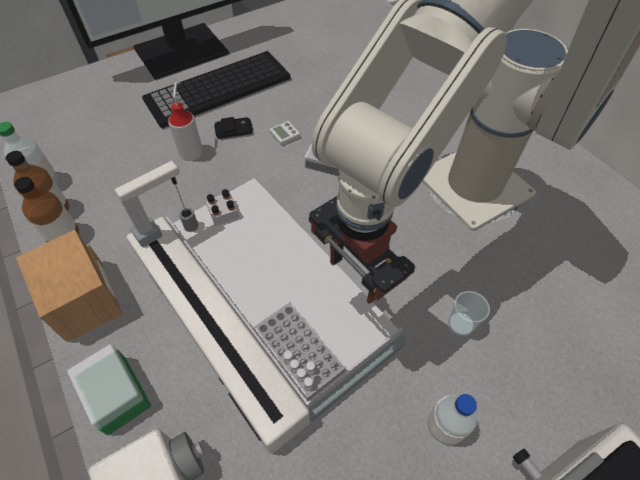

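The scene view shows the rack snug in the far left corner, at about (305,350), against both fences. The five tubes are standing and the gripper is clear. Left and rear edges measure within about 2 mm of the fences, and the angle is about 0.1°.

```bash
python3 -c "
from bench import arm
print(arm.close_job())"
```

```text
the job is handed in; nothing more can be done
None
```

The rack is in the tray's far left corner, square to about 0.1° and within about 2 mm of both fences by camera, with all five tubes standing; I handed the job in at about 8.4 s and got no verdict back.

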